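# Interlock the channel sections of a light baffle

## Robot

A 6-joint arm with a two-finger parallel gripper is mounted at the origin on a cart in front of the work surface, level with it; the furniture and walls round the work are solid. World frame = base frame: x ahead of the robot, y to its left, z up, the work surface at z = 0. Lengths are in m, angles in degrees, forces in N, time in s.
With the tool pointing down it reaches from about 0.375 to 0.9 m from the base axis. Payload 3.1 kg.
Tool frame: the origin (TCP) lies at the very end of the fingers, on their centre line; the grasp point (between the pads) lies 19 mm behind it (grip_point_offset is the distance from the TCP to the grasp point, in m); y points along the fingers, x is the direction in which the jaws open and shut, and the axes are right-handed (so a half turn about y gives the same grasp; the last joint's range is limited). The gripper opens to 87 mm and grips with 3 to 60 N. Pads are 19 mm wide; open, the fingers measure 117 mm over their backs; the gripper's body (75 mm by 190 mm) begins 51 mm behind the grasp point.
Start: joints at [-10.227, 30.224, 82.088, -0, 67.689, -10.227], TCP at [0.625, 0, 0.223] pointing down, gripper open.
Joint ranges: [-176.69, 176.69], [-43.24, 126.21], [12.49, 139.97], [-82, 262], [0, 151.66], [-163.58, 163.58]. Speed limits (degrees/s): [159.86, 159.86, 180, 180, 180, 180].

## Interface

Orientations are given as a 3x3 rotation matrix whose columns are the frame's x, y, z axes.
In Python, from rig import * gives the robot as it stands.
- The arm moves only by the tool send_rows, never from a script. Its argument "moves" is text: rows parted by semicolons, each of 5 numbers parted by spaces: the finger opening in mm, from 0 to 87, then the shift along the tool's x, y, z in mm, then the turn about the tool's y in degrees. In form: fingers dx dy dz yaw; .... A call has 1 to 20 rows; each row shifts and turns the commanded pose from where the row before left it, along the tool's axes as they then stand; what a row does not reach is not made up. A row lasts 1/12 s, in which the tool goes at most 41.7 mm and 7.16 degrees, less where a joint would pass 70% of its speed; a pose out of reach is approached as far as the arm can. A call is refused whole if a number of a shift passes 41.7 or a number of a turn 7.16, either way. A call with a gripper value outside its range is refused whole. The fingers move at their own pace and stop on an object; the grip force is fixed at half the most. Time passes only in rows, so rows that do not move let the fingers close. It gives the time, the measured TCP pose, the force and the opening at its end, in the units of the state.
- read_state(): the state, without advancing time (a new reading comes with each control period).
- capture(name): name is "scene" or "side" or "wrist"; returns a dict with "image" (480x640x3 uint8, blue, green, red), "z_map" (480x640 float32, m along the optical axis (not along the pixel's ray), 0 where there is no reading), "mtx" (3x3 intrinsics, pixels), "origin" and "rotation" of the camera in the world; the wrist camera has in their place "tool_from_camera" (4x4, takes a point from camera to tool coordinates, whose origin is the TCP and whose axes are the tool frame's). Camera axes: x right, y up, looking along -z (the intrinsics and any distortion apply to the point x, -y, -z); pixel columns grow to the right and rows downward; lengths in m; the calibration is good to about 2 mm. A picture is of the moment at which its call begins: read the wrist's pose just before it.
- hand_in(): hands the job in, once; it reports no verdict.
Trained networks look in a picture, given as the dict that the camera call returned (one of the last four; its "shot" number tells which), for a name from the list of things; names that differ only in an ending like _2 or _b are one class to them, and where a whole thing is asked for, a point or a joint stands for the part that bears it (a point fixed in the world has none). Each returns a list of dicts, best first, with "p" (0 to 1); they miss things now and then, are a little off and sometimes report something else, mostly with a low value. They report only what shows in the picture. A call takes as long as a camera call.
- search_frame(picture, name): "bbox" ([left, top, right, bottom] in pixels, round what is visible of it).
- masks_of(picture, name): "region" (480x640 bool, what is visible of it) and "bbox" ([left, top, right, bottom] in pixels, round what is visible of it).
- mark_of(picture, name): "pixel" ([row, column] in pixels: a listed point, or the origin of a listed thing).
The state is a dict: "time_s": time; "joint_positions": joint angles; "qvel": joint speeds; "tau": joint torques, N m; "position": TCP position; "tcp_rot": TCP orientation; "force": force on the tool from outside, world axes, zero at the start; "moment": the same for the moment, N m; "opening": opening from 0.0 (shut) to 1.0 (fully open).
Only numpy, scipy, OpenCV 4.12 (cv2) and the standard library are available. Lean on these libraries where they do the work, as an engineer would, in place of code of your own. Each camera call takes 0.05 s, during which the arm holds its last target. There are 200 camera calls.

## Task

Assemble the light baffle: lay the two open-up aluminium channel sections flat in the two lanes of the blue base plate, one in each, then set the open-down section over the pair so that it straddles the gap between them, one of its flanges standing fully down in each trough and its ends about level with theirs. Do not shift any of the other things on the table.

Things in the scene. Friction and masses are not known exactly. Their poses are not given: they have to be found in the camera images.
- base_plate: Blue plate fixed on the table, 134 (own x) x 172 mm (own y), 5 mm thick, with two lanes along its x between white ribs and end stops 5 mm high. Origin: centre of its underside, z up. Each lane is 61 x 116 mm inside (a section has 2.5 mm play each side, 3 mm each end); lane centres 90 mm apart, so two seated sections leave 34 mm between their facing flanges.
- lane_left (a point): Centre of the base plate's +y lane, on the plate's upper face (5 mm above its underside); axes as the plate's.
- lane_right (a point): Centre of the base plate's -y lane, on the plate's upper face; axes as the plate's.
- channel_up_a: Aluminium channel section (U profile), 110 mm long (own x), 56 mm wide over the flanges (own y), 30 mm high; web and flanges 3 mm thick; about 0.1 kg; lies open side up, web on the table, trough 50 mm wide inside. Origin at the centre of its underside, z up. The two open-up sections are alike.
- channel_up_b: Aluminium channel section (U profile), 110 mm long (own x), 56 mm wide over the flanges (own y), 30 mm high; web and flanges 3 mm thick; about 0.1 kg; lies open side up, web on the table, trough 50 mm wide inside. Origin at the centre of its underside, z up. The two open-up sections are alike.
- channel_down: Aluminium channel section (U profile), 110 mm long (own x), 56 mm wide over the flanges (own y), 30 mm high; web and flanges 3 mm thick; about 0.1 kg; lies open side down on its flange tips, web on top. Origin: midway between the flange tips, at their lower edge, z up. Locked over the seated pair, its flange tips stand on their webs, 8 mm above the table, with about 5 mm sideways play.
- iris_post: Tall black post with a round iris disc on top, 73 x 52 mm, 141 mm high. A loose bystander: leave it where it is. Origin at the centre of its underside.
- detector_post: Tall black post with a detector head on a white foot, 54 x 75 mm, 132 mm high. A loose bystander: leave it where it is. Origin at the centre of its underside.
- pink_box: Small pink octagonal optic box, 38 x 42 mm, 19 mm high, close beside a section. A loose bystander: leave it where it is. Origin at the centre of its underside.
- white_box: Small white octagonal optic box, 38 x 42 mm, 19 mm high, close beside a section. A loose bystander: leave it where it is. Origin at the centre of its underside.
- lens_mount: Black lens mount with its short steel post, lying, 46 x 100 mm, 36 mm high. A loose bystander: leave it where it is. Origin at the centre of its underside.
- fork: Loose pale metal clamping fork lying flat, 24 x 60 mm, 8 mm thick. A loose bystander: leave it where it is. Origin at the centre of its underside.

How it is judged:
By the outcome, as a careful person would: the job done as asked, in the order asked, and still so for the second after the job is handed in, with the robot touching nothing.
It also fails if it takes over 67 s, if anything falls off the work surface, if the arm or the gripper's body presses on something with over 40 N, if the wrist force passes 120 N, or if a joint passes its speed limit or range.

## Working session

There is one attempt and no reset: what is moved stays moved. The work goes in short steps, Python scripts to look and compute and a tool call to move; the robot and the scene stay as the last step left them, time stands still between calls to the robot, and variables do not carry over. Pictures are saved under pics/ and viewed, about 8 in all and at most 12, crops included, and the job is handed in when it is done.

Besides the shell and the picture viewer there is one more tool, called as a command line: name --argument value ..., lists and objects as JSON in quotes. send_rows: Moves the arm, as the interface text tells. Its arguments: {"type":"object","properties":{"moves":{"type":"string"}},"required":["moves"]}

```bash
ls; mkdir -p pics; python3 - <<'E'
from rig import *
import cv2,numpy as np
s=read_state();print(s)
for n in ("scene","side"):
    c=capture(n);cv2.imwrite(f"pics/{n}0.png",c["image"]);np.savez(f"{n}0.npz",**{k:c[k] for k in("image","z_map","mtx","origin","rotation")})
    print(n,c["origin"],c["rotation"],c["mtx"],c.keys())
    for t in("base_plate","lane_left","lane_right","channel_up_a","channel_down"):
        print(t,[(np.round(d["pixel"]),round(d["p"],2)) for d in mark_of(c,t)])
E
```

```text
pics
{'time_s': 0.0, 'joint_positions': array([-1.02277715e+01,  3.02780674e+01,  8.21561645e+01, -5.59571519e-04,
        6.76879015e+01, -1.02268329e+01]), 'qvel': array([-0.00251285,  0.1052434 , -0.16259407, -0.09525797, -0.00079814,
       -0.06378307]), 'tau': array([-5.45745443e-04, -4.40045428e+01, -1.76593530e+01,  6.32597599e-02,
        5.83207863e-02, -1.53719384e-04]), 'position': array([6.24276009e-01, 1.52108626e-04, 2.21582490e-01]), 'tcp_rot': array([[ 9.99997796e-01, -2.09935921e-03,  1.30522607e-05],
       [-1.22763555e-05,  3.69603900e-04,  9.99999932e-01],
       [-2.09936389e-03, -9.99997728e-01,  3.69577313e-04]]), 'force': array([0.02840911, 0.01798694, 0.19009132]), 'moment': array([ 0.00076993, -0.03139337,  0.02632526]), 'opening': 1.0009940482449846}
scene [-0.15771525 -0.64896136  0.6589309 ] [[ 0.70182213  0.38789728 -0.59747921]
 [-0.71209962  0.40436261 -0.57393816]
 [ 0.0189692   0.82826722  0.56001213]] [[518.61692301   0.         315.84111182]
 [  0.         518.61692301 229.98516371]
 [  0.           0.           1.        ]] dict_keys(['image', '
[... 262 characters left out ...]
0.72), (array([254., 288.]), 0.71)]
channel_down [(array([202., 219.]), 0.65)]
side [-0.13437835  1.07281911  0.98997557] [[-0.86736061  0.31308275 -0.38686532]
 [-0.49743973 -0.52121764  0.69345936]
 [ 0.01546913  0.79392151  0.60782344]] [[611.88266545   0.         314.67004107]
 [  0.         611.88266545 244.48907759]
 [  0.           0.           1.        ]] dict_keys(['image', 'z_map', 'mtx', 'origin', 'rotation', 'shot'])
base_plate [(array([252., 327.]), 0.95)]
lane_left [(array([202., 382.]), 0.45)]
lane_right [(array([242., 334.]), 0.73), (array([259., 322.]), 0.23)]
channel_up_a [(array([200., 381.]), 0.82), (array([246., 263.]), 0.59), (array([189., 321.]), 0.5)]
channel_down []
```

View pics/scene0.png

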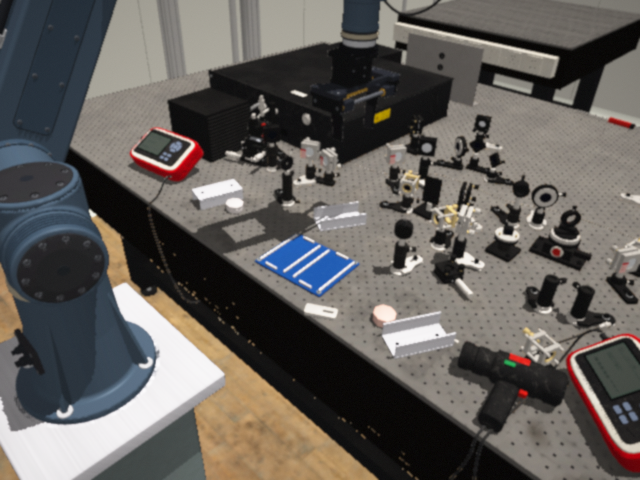

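View pics/side0.png

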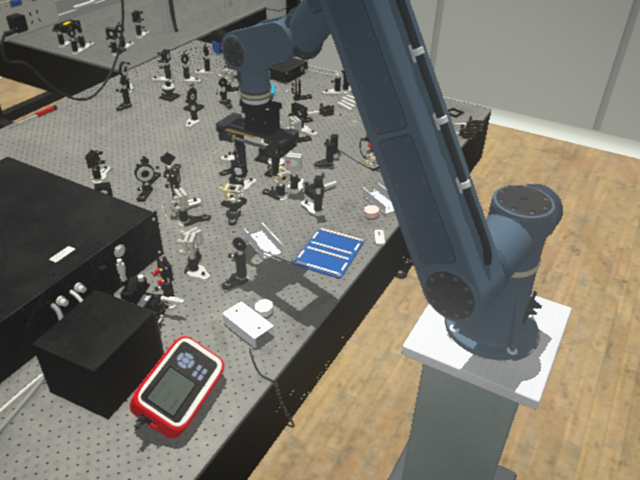

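The scene picture shows the blue plate at (308,264), the closed-top section at (217,193) with a white box at (234,205), and the open-up sections at (340,216) and (418,335). A pink box sits at (384,316), and the fork is at (321,311). Next I'll build a top-down map from both depth cameras.

```bash
cat > h.py <<'E'
import numpy as np,cv2
def cloud(c):
    z=c["z_map"];v,u=np.mgrid[:480,:640];K=c["mtx"]
    p=np.stack([(u-K[0,2])/K[0,0]*z,-(v-K[1,2])/K[1,1]*z,-z],-1)
    w=p@np.asarray(c["rotation"]).T+np.asarray(c["origin"]);w[z<=0]=np.nan
    return w
def wristpose(c,s):
    T=np.eye(4);T[:3,:3]=s["tcp_rot"];T[:3,3]=s["position"];T=T@np.asarray(c["tool_from_camera"])
    d=dict(c);d["rotation"]=T[:3,:3];d["origin"]=T[:3,3];return d
def topdown(cs,x0,x1,y0,y1,r=.002,zmax=.2):
    # rows: x decreasing downward; cols: y decreasing rightward
    H=int((x1-x0)/r);W=int((y1-y0)/r);im=np.zeros((H,W,3),np.uint8);hm=np.full((H,W),np.nan)
    for c in cs:
        w=cloud(c).reshape(-1,3);col=c["image"].reshape(-1,3)
        k=(w[:,0]>x0)&(w[:,0]<x1)&(w[:,1]>y0)&(w[:,1]<y1)&(w[:,2]<zmax)
        w=w[k];col=col[k];o=np.argsort(w[:,2]);w=w[o];col=col[o]
        i=np.minimum(((x1-w[:,0])/r).astype(int),H-1);j=np.minimum(((y1-w[:,1])/r).astype(int),W-1)
        im[i,j]=col;hm[i,j]=w[:,2]
    return im,hm
E
python3 - <<'E'
from h import *
cs=[dict(np.load(f"{n}0.npz")) for n in("side","scene")]
im,hm=topdown(cs,.25,.85,-.42,.38,.002)
im=cv2.resize(im,None,fx=2,fy=2,interpolation=0)
for k in range(0,8):
    y=.38-.1*k;cv2.line(im,(int(k*100),0),(int(k*100),8),(0,255,255),1);cv2.putText(im,f"{y:.2f}",(k*100,20),0,.4,(0,255,255))
for k in range(0,6):
    cv2.putText(im,f"{.85-.1*k:.2f}",(0,k*100+4),0,.4,(0,255,255))
cv2.imwrite("pics/top.png",im)
E
```

```text
(no output)
```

View pics/top.png

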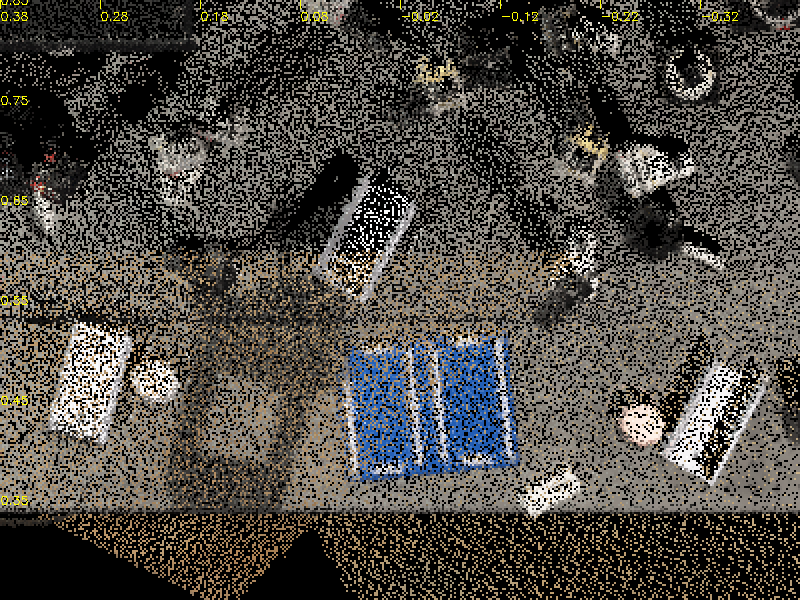

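```bash
python3 - <<'E'
from rig import *
from h import *
cs={n:capture(n) for n in("scene","side")}
for t in("iris_post","detector_post","pink_box","white_box","lens_mount","fork"):
    for n,c in cs.items():
        w=cloud(c)
        for d in masks_of(c,t)[:2]:
            m=d["region"]; p=w[m];p=p[~np.isnan(p[:,0])];p=p[p[:,2]>.004]
            if len(p)<10: print(t,n,d["p"],d["bbox"],"few");continue
            print(t,n,round(d["p"],2),d["bbox"],"lo",np.round(np.percentile(p,3,0),3),"hi",np.round(np.percentile(p,97,0),3))
s=read_state();c=capture("wrist");print(np.round(c["tool_from_camera"],3),c["mtx"])
d=wristpose(c,s);w=cloud(d);print(np.round([w[0,0],w[0,-1],w[-1,0],w[-1,-1],w[240,320]],3))
cv2.imwrite("pics/wrist0.png",c["image"])
E
```

```text
iris_post scene 0.95 [276.7, 159.0, 293.2, 208.3] lo [0.56  0.145 0.006] hi [0.592 0.199 0.124]
iris_post scene 0.24 [372.5, 303.4, 395.3, 327.2] lo [ 0.406 -0.281  0.007] hi [ 0.442 -0.247  0.022]
iris_post side 0.56 [225.9, 238.2, 249.5, 286.8] lo [0.564 0.156 0.007] hi [0.601 0.211 0.125]
detector_post scene 0.81 [393.9, 224.4, 422.3, 273.6] lo [ 0.545 -0.212  0.007] hi [ 0.601 -0.184  0.122]
detector_post side 0.86 [304.5, 171.4, 321.6, 214.8] lo [ 0.549 -0.204  0.007] hi [ 0.608 -0.172  0.121]
detector_post side 0.59 [303.6, 180.3, 333.6, 199.1] lo [ 0.587 -0.333  0.006] hi [ 0.648 -0.243  0.038]
pink_box scene 0.18 [434.3, 253.9, 471.1, 297.8] lo [ 0.586 -0.339  0.006] hi [ 0.641 -0.251  0.037]
pink_box side 0.66 [365.5, 206.4, 380.0, 215.0] lo [ 0.409 -0.278  0.005] hi [ 0.445 -0.239  0.023]
white_box scene 0.56 [227.4, 198.0, 241.0, 214.3] lo [0.45  0.204 0.005] hi [0.483 0.239 0.022]
white_box scene 0.48 [254.6, 231.5, 357.8, 296.7] lo [ 0.378 -0.13   0.004] hi [0.505 0.029 0.011]
white_box side 0.78 [256.9, 298.0, 270.9, 313.0] lo [0.452 0.21  0.007] hi [0.486 0.247 0.022]

[... 270 characters left out ...]
   0.004] hi [0.505 0.029 0.011]
lens_mount side 0.56 [303.5, 180.9, 334.2, 198.5] lo [ 0.591 -0.325  0.006] hi [ 0.648 -0.245  0.034]
fork scene 0.52 [435.5, 253.7, 470.9, 296.7] lo [ 0.586 -0.335  0.006] hi [ 0.641 -0.251  0.037]
fork side 0.59 [374.1, 230.9, 390.4, 244.8] lo [ 0.339 -0.195  0.004] hi [ 0.38  -0.14   0.012]
[[ 1.     0.001 -0.001 -0.   ]
 [-0.001  0.28  -0.96  -0.163]
 [-0.001  0.96   0.28   0.077]
 [ 0.     0.     0.     1.   ]] [[338.43020572   0.         322.18232742]
 [  0.         338.43020572 239.79453008]
 [  0.           0.           1.        ]]
[[-0.352  0.488 -0.805]
 [ 0.89   0.19   0.057]
 [ 0.563  0.015  0.336]
 [ 0.69   0.01   0.333]
 [ 0.622 -0.035  0.001]]
```

View pics/wrist0.png

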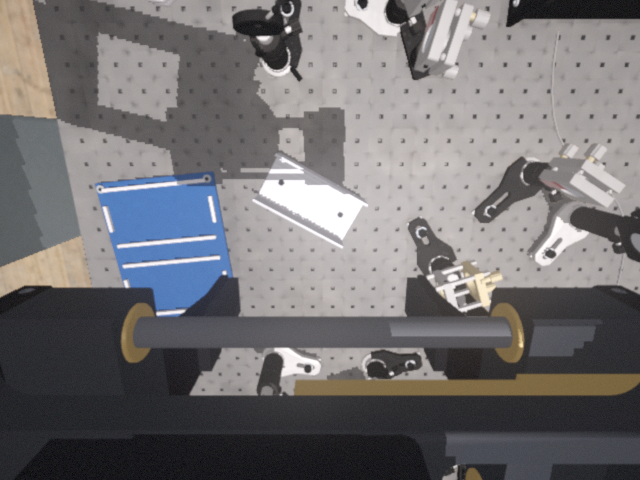

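The wrist view shows the plate at (165,240), channel A at (310,200), the iris post at (275,40) and the detector foot at (285,355).

```bash
cat >> h.py <<'E'
def rect(w,cx,cy,zlo,zhi,rad=.085):
    p=w.reshape(-1,3);p=p[~np.isnan(p[:,0])]
    p=p[(np.hypot(p[:,0]-cx,p[:,1]-cy)<rad)&(p[:,2]>zlo)&(p[:,2]<zhi)]
    (x,y),(a,b),t=cv2.minAreaRect((p[:,:2]*1000).astype(np.float32))
    if a<b:a,b,t=b,a,t+90
    t=(t+90)%180-90
    return np.round([x,y,a,b,t],1),len(p)
def lanes(c,w,cx,cy,rad=.13):
    # blue plate outline
    b,g,r=[c["image"][...,i].astype(int) for i in range(3)]
    m=(b>r+60)&(b>g+30)&(np.hypot(w[...,0]-cx,w[...,1]-cy)<rad)
    p=w[m]
    (x,y),(a,bb),t=cv2.minAreaRect((p[:,:2]*1000).astype(np.float32))
    if a>bb:t+=90;a,bb=bb,a
    t=(t+90)%180-90
    return np.round([x,y,a,bb,t],1),len(p),np.round(np.median(p[:,2])*1000,1)
E
python3 - <<'E'
from rig import *
from h import *
cs=[capture("scene"),capture("side")]
s=read_state();c=capture("wrist");cs.append(wristpose(c,s))
for n,c in zip(("scene","side","wrist"),cs):
    w=cloud(c)
    print(n,"plate",lanes(c,w,.443,-.052))
    print(" A",rect(w,.613,.015,.010,.04),rect(w,.613,.015,.024,.04))
    if n!="wrist":
        print(" B",rect(w,.43,-.335,.010,.04,.075),rect(w,.43,-.335,.025,.04,.075))
        print(" D",rect(w,.468,.29,.024,.04))
    print(" table z", np.nanmedian(w[(abs(w[...,0]-.5)<.02)&(abs(w[...,1]-.07)<.015)],0))
E
```

```text
scene plate (array([443.1, -50. , 135.2, 168.2,   5.3]), 2557, np.float64(5.8))
 A (array([609.7,  14.4, 111.5,  64.7, -28.3]), 744) (array([608.9,  14.7, 110.2,  61. , -28.6]), 281)
 B (array([ 437.3, -316.3,  111.6,  100.8,  -29. ]), 1321) (array([ 427.9, -333.8,  110.8,   61. ,  -28.2]), 411)
 D (array([466.8, 290.8, 111.4,  62.8, -15.3]), 625)
 table z [ 0.49969658  0.06989085 -0.00102028]
side plate (array([447.1, -40.9, 137.6, 170.8,   5.9]), 1451, np.float64(4.8))
 A (array([612. ,  18.5, 115.2,  59.8, -28.6]), 284) (array([610.4,  19.3, 111.6,  59.7, -28.6]), 129)
 B (array([ 441.7, -325. ,  132.7,   75.2,  -59.2]), 275) (array([ 431.8, -331.1,  111.6,   62.4,  -30.7]), 75)
 D (array([467.1, 278. , 114.3,  87.1, -14.9]), 940)
 table z [0.49820008 0.07716416 0.57669931]
wrist plate (array([443.9, -46.4, 137. , 170.4,   5.5]), 11242, np.float64(5.5))
 A (array([612.4,  14.6, 109.5,  56.4, -28.8]), 1165) (array([612.4,  14.6, 109.5,  56.4, -28.8]), 768)
 table z [5.00060062e-01 7.06036507e-02 4.95690663e-04]
```

send_rows --moves "87 0 0 0 -6.8; 87 0 0 0 -6.8; 87 0 0 0 -6.8; 87 0 0 0 -6.8; 87 0 0 0 -6.8; 87 0 0 0 -6.8; 87 0 0 0 -6.8; 87 0 0 0 -6.8; 87 0 0 0 -6.9; 87 7 0 17 0; 87 0 0 0 0; 87 0 0 0 0"

```text
time_s: 2.5
position: [0.6132, 0.0147, 0.2226]
tcp_rot: [[0.48, -0.0, -0.877], [0.877, -0.0, 0.48], [-0.0, -1.0, 0.0]]
force: [-0.3, -0.0, 0.4]
opening: 0.997
```

```bash
cat >> h.py <<'E'
def tool(s,x,y,z,yaw):
    # mm world target -> tool-axis shift (before turning) and turn
    R=np.asarray(s["tcp_rot"]);d=R.T@(np.array([x,y,z])-np.asarray(s["position"])*1000)
    ps=np.degrees(np.arctan2(R[1,0],R[0,0]))
    D=np.array([x,y,z])-np.asarray(s["position"])*1000
    a=np.radians(yaw);X=np.array([np.cos(a),np.sin(a),0]);Z=np.array([-np.sin(a),np.cos(a),0])
    print("yaw now",round(ps,2),"pos",np.round(np.asarray(s["position"])*1000,1),"F",np.round(s["force"],1),"open",round(s["opening"]*87,1),"t",s["time_s"])
    print("turn",round(-(yaw-ps),2),"shift first (now axes)",np.round(d,1),"| after turn: dx dy dz",np.round([D@X,-D[2],D@Z],1))
E
python3 - <<'E'
from rig import *
from h import *
s=read_state();c=capture("wrist");c=wristpose(c,s);w=cloud(c)
print(s["joint_positions"])
print(" A",rect(w,.613,.015,.010,.04),rect(w,.613,.015,.024,.04))
print("plate",lanes(c,w,.443,-.052))
tool(s,612.4,14.6,11,61.3)
E
```

```text
[-9.05103554e+00  2.93197798e+01  8.38202758e+01 -1.26962956e-02
  6.68710994e+01 -7.03834062e+01]
 A (array([611.8,  14.9, 109.9,  56.1, -28.9]), 812) (array([611.8,  14.9, 109.9,  56.1, -28.9]), 648)
plate (array([445.3, -48.1, 133.9, 173.9,   5.6]), 18446, np.float64(5.5))
yaw now 61.34 pos [613.2  14.7 222.6] F [-0.3 -0.   0.4] open 86.8 t 2.5
turn 0.04 shift first (now axes) [ -0.4 211.6   0.6] | after turn: dx dy dz [ -0.4 211.6   0.6]
```

send_rows --moves "87 0 40 0.7 0; 87 0 40 0 0; 87 0 40 0 0; 87 0 40 0 0; 87 0 25 0 0; 87 0 15 0 0; 87 0 8 0 0; 87 0 3.5 0 0; 87 0 0 0 0; 87 0 0 0 0; 0 0 0 0 0; 0 0 0 0 0; 0 0 0 0 0; 0 0 0 0 0; 0 0 0 0 0; 0 0 0 0 0; 0 0 0 0 0; 0 0 0 0 0"

```text
time_s: 4.05
position: [0.6129, 0.0147, 0.0113]
tcp_rot: [[0.48, 0.0, -0.877], [0.877, -0.0, 0.48], [0.0, -1.0, -0.0]]
force: [-0.4, -0.8, 2.1]
opening: 0.644
```

```bash
python3 - <<'E'
from rig import *
from h import *
s=read_state()
t=np.radians(5.6);ux=np.array([np.cos(t),np.sin(t)]);uy=np.array([-np.sin(t),np.cos(t)])
for k in(1,-1):
    L=np.array([445.3,-48.1])+45*k*uy;print("lane",k,L)
    tool(s,*L,100,95.6)
E
```

```text
lane 1 [440.90876951  -3.314767  ]
yaw now 61.31 pos [612.9  14.7  11.3] F [-0.4 -0.8  2.1] open 56.0 t 4.05
turn -34.29 shift first (now axes) [-98.4 -88.7 142.2] | after turn: dx dy dz [ -1.1 -88.7 172.9]
lane -1 [449.69123049 -92.885233  ]
yaw now 61.31 pos [612.9  14.7  11.3] F [-0.4 -0.8  2.1] open 56.0 t 4.05
turn -34.29 shift first (now axes) [-172.7  -88.7   91.5] | after turn: dx dy dz [-91.1 -88.7 172.9]
```

send_rows --moves "50 0 -20 0 0; 50 0 -30 0 0; 50 0 -40 0 0; 50 0 0 0 -6.86; 50 0 0 0 -6.86; 50 0 0 0 -6.86; 50 0 0 0 -6.86; 50 0 0 0 -6.86; 50 0 0 30 0; 50 0 0 35 0; 50 -1 0 35 0; 50 0 0 35 0; 50 0 0 25 0; 50 0 0 12 0; 50 0 0 0 0; 50 0 0 0 0; 50 0 0 0 0"

```text
time_s: 5.47
position: [0.4439, -0.0035, 0.1012]
tcp_rot: [[-0.097, 0.003, -0.995], [0.995, -0.001, -0.097], [-0.001, -1.0, -0.003]]
force: [0.7, -0.4, -0.4]
opening: 0.643
```

```bash
python3 - <<'E'
from rig import *
from h import *
s=read_state();c=capture("wrist");c=wristpose(c,s);w=cloud(c)
cv2.imwrite("pics/w1.png",c["image"])
print("plate",lanes(c,w,.443,-.052))
tool(s,440.9,-3.3,16,95.6)
E
```

```text
plate (array([445.4, -48.5, 133.5, 172. ,   5.1]), 14103, np.float64(5.7))
yaw now 95.59 pos [443.9  -3.5 101.2] F [ 0.7 -0.4 -0.4] open 55.9 t 5.4667
turn -0.01 shift first (now axes) [ 0.6 85.2  3.2] | after turn: dx dy dz [ 0.5 85.2  3. ]
```

View pics/w1.png

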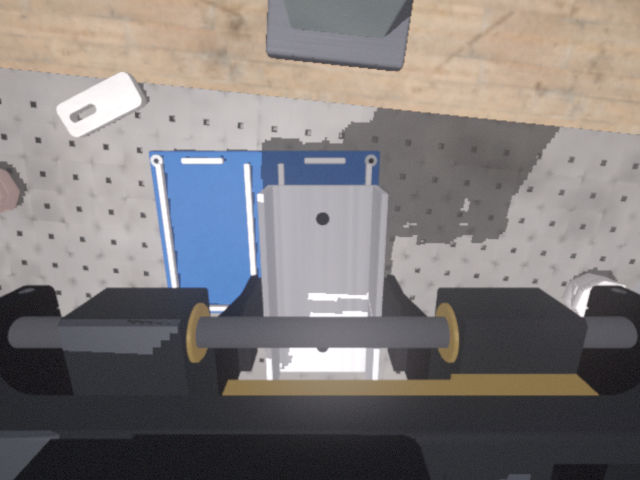

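send_rows --moves "50 0 20 1.8 0; 50 0 30 0 0; 50 0 15 0 0; 50 0 8 0 0; 50 0 5 0 0; 50 0 3 0 0; 50 0 2 0 0; 50 0 1 0 0; 50 0 0 0 0; 50 0 0 0 0; 50 0 0 0 0"

```text
time_s: 6.43
position: [0.4403, -0.0034, 0.0175]
tcp_rot: [[-0.098, 0.001, -0.995], [0.995, -0.0, -0.098], [-0.0, -1.0, -0.001]]
force: [0.2, 0.0, -1.6]
opening: 0.643
```

```bash
python3 - <<'E'
from rig import *
from h import *
s=read_state();c=capture("wrist");c=wristpose(c,s)
cv2.imwrite("pics/w2.png",c["image"][100:480])
tool(s,440.9,-3.3,16,95.6)
E
```

```text
yaw now 95.6 pos [440.3  -3.4  17.5] F [ 0.2  0.  -1.6] open 56.0 t 6.4333
turn 0.0 shift first (now axes) [ 0.   1.5 -0.6] | after turn: dx dy dz [ 0.   1.5 -0.6]
```

View pics/w2.png

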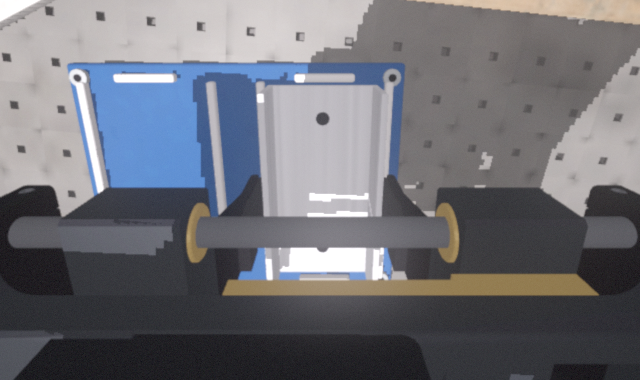

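send_rows --moves "50 0 0 -1.5 0; 50 0 0.7 0 0; 50 0 0.8 0 0; 50 0 0 0 0; 50 0 0 0 0; 72 0 0 0 0; 72 0 0 0 0; 72 0 0 0 0; 72 0 0 0 0; 72 0 -5 0 0; 72 0 -20 0 0; 72 0 -40 0 0; 72 0 -40 0 0; 72 -20 -40 0 0; 87 -40 -20 0 0; 87 -40 0 0 6; 87 -40 0 0 7; 87 -40 0 0 7; 87 -40 0 0 7; 87 -40 0 0 7"

```text
time_s: 8.15
position: [0.4209, -0.2565, 0.1769]
tcp_rot: [[0.481, 0.001, -0.877], [0.877, -0.001, 0.481], [-0.0, -1.0, -0.002]]
force: [0.5, -0.9, -1.1]
opening: 0.999
```

```bash
python3 - <<'E'
from rig import *
from h import *
s=read_state();c=capture("wrist");c=wristpose(c,s);w=cloud(c)
print("A",rect(w,.441,-.0035,.025,.04,.07), rect(cloud(capture("scene")),.441,-.0035,.025,.045,.07))
print("B",rect(w,.43,-.335,.024,.04,.075),"pink",rect(w,.424,-.262,.010,.022,.03))
tool(s,430,-333,150,61.5)
E
```

```text
A (array([441.3,  -3.5, 110.3,  57.9,   5.7]), 2986) (array([439. ,  -3.2, 110.4,  59.4,   6.3]), 378)
B (array([ 427.2, -333.3,  105.3,   56.3,  -28.7]), 694) pink (array([ 426.9, -262.6,   42.2,   38.2,   68.3]), 1375)
yaw now 61.27 pos [ 420.9 -256.5  176.9] F [ 0.5 -0.9 -1.1] open 86.9 t 8.15
turn -0.23 shift first (now axes) [-62.7  27.  -44.7] | after turn: dx dy dz [-62.9  26.9 -44.5]
```

send_rows --moves "87 -30 0 -20 0; 87 -33 0 -25 0; 87 0 0 0 -0.2; 87 0 0 0 0; 87 0 0 0 0"

```text
time_s: 8.67
position: [0.4298, -0.3295, 0.1761]
tcp_rot: [[0.472, -0.001, -0.881], [0.881, 0.002, 0.472], [0.001, -1.0, 0.002]]
force: [-0.5, 0.3, -0.1]
opening: 1.002
```

```bash
python3 - <<'E'
from rig import *
from h import *
s=read_state();c=capture("wrist");c=wristpose(c,s);w=cloud(c)
r,_=rect(w,.43,-.335,.024,.04,.075);print("B",r,_,"pink",rect(w,.424,-.262,.010,.022,.03))
a=np.radians(r[4]);u=np.array([np.cos(a),np.sin(a)]);n=np.array([-u[1],u[0]])
p=cloud(capture("scene")).reshape(-1,3)*1000
for q,nm in((p,"scene"),(w.reshape(-1,3)*1000,"wrist")):
    l=(q[:,:2]-r[:2]);al=l@u;no=l@n
    k=(abs(al-12)<60)&(abs(no)<130)&(q[:,2]<150)
    for lo in range(-130,130,20):
        kk=k&(no>=lo)&(no<lo+20)
        if kk.any():print(nm,lo,np.round(np.percentile(q[kk,2],99.5)),end="; ")
    k=(q[:,2]>9)&(q[:,2]<26)&(no>34)&(no<85)&(abs(al)<80)
    if k.any():print("\npink al",np.round(np.percentile(al[k],[1,99])),"no",np.round(np.percentile(no[k],[1,99])))
g=r[:2]+15*u;tool(s,*g,11,r[4]+90)
E
```

```text
B [ 429.1 -334.4  109.4   56.1  -28.8] 839 pink (array([ 426.9, -262.8,   40.9,   39.8,  -69.7]), 1523)
scene -130 48.0; scene -110 51.0; scene -90 51.0; scene -70 50.0; scene -50 13.0; scene -30 32.0; scene -10 6.0; scene 10 32.0; scene 30 21.0; scene 50 22.0; scene 70 22.0; scene 90 3.0; scene 110 4.0; 
pink al [-57. -20.] no [41. 81.]
wrist -130 47.0; wrist -110 45.0; wrist -90 50.0; wrist -70 50.0; wrist -50 2.0; wrist -30 32.0; wrist -10 6.0; wrist 10 32.0; wrist 30 21.0; wrist 50 21.0; wrist 70 21.0; wrist 90 3.0; wrist 110 3.0; 
pink al [-55. -18.] no [41. 82.]
yaw now 61.82 pos [ 429.8 -329.5  176.1] F [-0.5  0.3 -0.1] open 87.2 t 8.6667
turn 0.62 shift first (now axes) [ -5.1 165.  -17.1] | after turn: dx dy dz [ -4.6 165.1 -16.7]
```

send_rows --moves "70 0 0 0 0.6; 70 -4.6 0 -16.7 0; 70 0 30 0 0; 70 0 40 0 0; 70 0 40 0 0; 70 0 25 0 0; 70 0 15 0 0; 70 0 9 0 0; 70 0 5 0 0; 70 0 1 0 0; 70 0 0 0 0; 70 0 0 0 0; 0 0 0 0 0; 0 0 0 0 0; 0 0 0 0 0; 0 0 0 0 0; 0 0 0 0 0; 0 0 0 0 0"

```text
time_s: 10.27
position: [0.4431, -0.3434, 0.0122]
tcp_rot: [[0.482, 0.001, -0.876], [0.876, -0.001, 0.482], [-0.0, -1.0, -0.001]]
force: [0.5, 0.1, 5.9]
opening: 0.637
```

```bash
python3 - <<'E'
from rig import *
from h import *
s=read_state();t=np.radians(5.4);ux=np.array([np.cos(t),np.sin(t)]);uy=np.array([-ux[1],ux[0]])
g=np.array([445.4,-48.4])-45*uy
a=np.radians(-28.8);u=np.array([np.cos(a),np.sin(a)]);al=(s["position"][:2]*1000-[429.1,-334.4])@u;print("grip along",al)
g=g+al*ux;print("target",g);tool(s,*g,100,95.4)
E
```

```text
grip along 16.642515911388315
target [466.20352994 -91.63408931]
yaw now 61.19 pos [ 443.1 -343.4   12.2] F [0.5 0.1 5.9] open 55.4 t 10.2667
turn -34.21 shift first (now axes) [231.7 -88.  101. ] | after turn: dx dy dz [248.5 -87.8 -46.7]
```

send_rows --moves "50 0 -20 0 0; 50 0 -40 0 0; 50 0 -30 0 0; 50 0 0 0 -6.84; 50 0 0 0 -6.84; 50 0 0 0 -6.84; 50 0 0 0 -6.84; 50 0 0 0 -6.84; 50 25 0 0 0; 50 35 0 -10 0; 50 40 0 -10 0; 50 40 0 -10 0; 50 40 0 -10 0; 50 35 0 -6.7 0; 50 23 0 0 0; 50 10 0 0 0; 50 0 0 0 0; 50 0 0 0 0; 50 0 0 0 0"

```text
time_s: 11.85
position: [0.4669, -0.0935, 0.1015]
tcp_rot: [[-0.093, 0.001, -0.996], [0.996, -0.001, -0.093], [-0.001, -1.0, -0.001]]
force: [0.2, -0.4, -0.3]
opening: 0.639
```

```bash
python3 - <<'E'
from rig import *
from h import *
s=read_state();c=capture("wrist");c=wristpose(c,s);w=cloud(c)
print("plate",lanes(c,w,.443,-.052))
q=rect(w,s["position"][0]-.016,s["position"][1],.09,.125,.09);print("held B",q)
print("A",rect(w,.441,-.0035,.025,.04,.07))
tool(s,466.2,-91.6,17.2,95.4)
E
```

```text
plate (array([444.9, -48.9, 132.1, 170. ,   5.3]), 2158, np.float64(5.7))
held B (array([450.5, -94.8, 110.2,  74.1,   5.1]), 21816)
A (array([440.4,  -3.4, 108.8,  56.9,   5.5]), 2814)
yaw now 95.34 pos [466.9 -93.5 101.5] F [ 0.2 -0.4 -0.3] open 55.6 t 11.85
turn -0.06 shift first (now axes) [ 2.1 84.3  0.6] | after turn: dx dy dz [ 1.9 84.3  0.5]
```

send_rows --moves "50 1.9 20 0.7 0; 50 0 30 0 0; 50 0 15 0 0; 50 0 8 0 0; 50 0 5 0 0; 50 0 3 0 0; 50 0 2 0 0; 50 0 0 0 0; 50 0 0 0 0; 50 0 0 0 0"

```text
time_s: 12.73
position: [0.4656, -0.0902, 0.0191]
tcp_rot: [[-0.094, 0.001, -0.996], [0.996, -0.001, -0.094], [-0.001, -1.0, -0.001]]
force: [0.3, -0.3, -1.1]
opening: 0.643
```

```bash
python3 - <<'E'
from rig import *
from h import *
s=read_state();c=capture("wrist");c=wristpose(c,s)
cv2.imwrite("pics/w3.png",c["image"][100:480])
tool(s,466.2,-91.6,17,95.4)
E
```

```text
yaw now 95.41 pos [465.6 -90.2  19.1] F [ 0.3 -0.3 -1.1] open 55.9 t 12.7333
turn 0.01 shift first (now axes) [-1.5  2.1 -0.5] | after turn: dx dy dz [-1.5  2.1 -0.5]
```

View pics/w3.png

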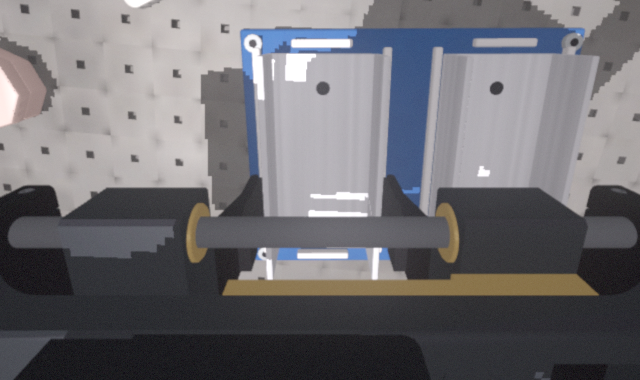

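send_rows --moves "50 -1.5 0.5 -0.5 0; 50 0 1 0 0; 50 0 0.7 0 0; 50 0 0 0 0; 50 0 0 0 0; 65 0 0 0 0; 65 0 0 0 0; 65 0 0 0 0; 65 0 0 0 0; 65 0 -5 0 0; 65 0 -20 0 0; 65 0 -40 0 0; 65 0 -40 0 0; 65 20 -40 0 0; 87 40 -15 0 0; 87 40 0 0 6; 87 40 0 0 7; 87 40 0 0 7; 87 40 0 0 0; 87 40 0 0 0"

```text
time_s: 14.45
position: [0.4782, 0.1536, 0.1736]
tcp_rot: [[0.219, -0.0, -0.976], [0.976, -0.0, 0.219], [-0.0, -1.0, 0.0]]
force: [1.3, -1.5, 0.0]
opening: 0.989
```

send_rows --moves "87 40 0 0 0; 87 40 0 0 0; 87 20 0 0 0; 87 0 0 0 0; 87 0 0 0 0; 87 0 0 0 0"

```text
time_s: 14.95
position: [0.4997, 0.2489, 0.1729]
tcp_rot: [[0.218, -0.002, -0.976], [0.976, -0.001, 0.218], [-0.001, -1.0, 0.001]]
force: [0.5, -0.1, 0.7]
opening: 0.998
```

```bash
python3 - <<'E'
from rig import *
from h import *
s=read_state();c=capture("wrist");c=wristpose(c,s);w=cloud(c)
r,_=rect(w,.468,.285,.024,.04,.075);print("D",r,_,"wb",rect(w,.468,.225,.010,.022,.03))
a=np.radians(r[4]);u=np.array([np.cos(a),np.sin(a)]);n=np.array([-u[1],u[0]])
p=cloud(capture("scene"));print("A",rect(p,.441,-.0035,.025,.045,.065),"B",rect(p,.4497,-.093,.025,.045,.065))
for q,nm in((p,"scene"),(w,"wrist")):
    q=q.reshape(-1,3)*1000
    l=(q[:,:2]-r[:2]);al=l@u;no=l@n
    k=(q[:,2]>9)&(q[:,2]<26)&(no>-90)&(no<-32)&(abs(al)<80)
    if k.any():print("wb al",np.round(np.percentile(al[k],[1,99])),"no",np.round(np.percentile(no[k],[1,99])))
    k=(abs(al)<60)&(abs(no)<130)&(q[:,2]<170)
    for lo in range(-130,130,20):
        kk=k&(no>=lo)&(no<lo+20)
        if kk.any():print(nm,lo,np.round(np.percentile(q[kk,2],99.5)),end="; ")
tool(s,*r[:2],11,r[4]+90)
E
```

```text
D [469.1 290.2 110.2  56.3 -14.7] 7689 wb (array([469.7, 224.9,  42.2,  38.3,  83.2]), 1508)
A (array([442. , -19.9, 112.1,  95.8,   5.5]), 410) B (array([447.1, -75.4, 113.2,  93.6,   4.9]), 430)
wb al [-4. 34.] no [-85. -44.]
scene -130 4.0; scene -110 4.0; scene -90 22.0; scene -70 22.0; scene -50 32.0; scene -30 33.0; scene -10 35.0; scene 10 33.0; scene 30 4.0; scene 50 2.0; scene 70 4.0; scene 90 4.0; scene 110 59.0; wb al [-2. 35.] no [-83. -43.]
wrist -130 3.0; wrist -110 3.0; wrist -90 21.0; wrist -70 22.0; wrist -50 21.0; wrist -30 33.0; wrist -10 33.0; wrist 10 33.0; wrist 30 3.0; wrist 50 3.0; wrist 70 3.0; wrist 90 3.0; wrist 110 54.0; yaw now 77.42 pos [499.7 248.9 172.9] F [ 0.5 -0.1  0.7] open 86.8 t 14.95
turn 2.12 shift first (now axes) [ 33.9 161.9  38.7] | after turn: dx dy dz [ 32.2 161.9  40.1]
```

send_rows --moves "63 16 0 32 2.1; 63 16.2 0 32 0; 63 0 40 0 0; 63 0 40 0 0; 63 0 30 0 0; 63 0 15 0 0; 63 0 0 0 0; 63 0 0 0 0"

```text
time_s: 15.72
position: [0.4458, 0.2947, 0.0477]
tcp_rot: [[0.255, -0.002, -0.967], [0.967, -0.001, 0.255], [-0.001, -1.0, 0.002]]
force: [-0.0, 0.1, 0.1]
opening: 0.728
```

```bash
python3 - <<'E'
from rig import *
from h import *
s=read_state();c=capture("wrist");c=wristpose(c,s);w=cloud(c)
print(rect(w,.468,.285,.024,.04,.075))
a=np.radians(-14.7);u=np.array([np.cos(a),np.sin(a)])
tool(s,*(np.array([469.1,290.2])-24*u),11,75.3)
E
```

```text
(array([463.3, 291.4,  99. ,  56.2, -14.7]), 11481)
yaw now 75.2 pos [445.8 294.7  47.7] F [-0.   0.1  0.1] open 63.3 t 15.7167
turn -0.1 shift first (now axes) [ 1.6 36.7  0.2] | after turn: dx dy dz [ 1.5 36.7  0.3]
```

send_rows --moves "63 1.3 15 0 -0.1; 63 0 13 0 0; 63 0 7 0 0; 63 0 2 0 0; 63 0 0 0 0; 63 0 0 0 0; 0 0 0 0 0; 0 0 0 0 0; 0 0 0 0 0; 0 0 0 0 0; 0 0 0 0 0; 0 0 0 0 0; 40 0 -15 0 0; 40 0 -30 0 0; 40 0 -40 0 0; 40 0 -30 0 0; 40 0 -20 0 0; 40 0 0 0 0; 40 0 0 0 0"

```text
time_s: 17.35
position: [0.4468, 0.2974, 0.1471]
tcp_rot: [[0.252, 0.002, -0.968], [0.968, 0.001, 0.252], [0.002, -1.0, -0.002]]
force: [-0.2, -0.5, -1.0]
opening: 0.645
```

```bash
python3 - <<'E'
from rig import *
from h import *
s=read_state();c=capture("wrist");c=wristpose(c,s);w=cloud(c)
p=s["position"];print("held D",rect(w,p[0]+.024,p[1]-.006,p[2]+.008,p[2]+.03,.1))
print("wb",rect(w,.468,.225,.010,.022,.03))
tool(s,445.4,-48.4,146,95.4)
E
```

```text
held D (array([449.8, 296.2,  76.2,  70.6,  74.8]), 13033)
wb (array([463.8, 220.9,  39.6,  27.6, -66.7]), 859)
yaw now 75.41 pos [446.8 297.4 147.1] F [-0.2 -0.5 -1. ] open 56.1 t 17.35
turn -19.99 shift first (now axes) [-335.     0.7  -85.8] | after turn: dx dy dz [-344.2    1.1   33.9]
```

send_rows --moves "40 0 0 0 -6.67; 40 0 0 0 -6.67; 40 0 0 0 -6.67; 40 -20 0 5 0; 40 -40 0 10 0; 40 -40 0 10 0; 40 -40 0 10 0; 40 -40 0 10 0; 40 -40 0 12 0; 40 -40 0 0 0; 40 -40 0 0 0; 40 -30 0 0 0; 40 -14 0 0 0; 40 0 0 0 0; 40 0 0 0 0; 40 0 0 0 0"

```text
time_s: 18.73
position: [0.4206, -0.0495, 0.1451]
tcp_rot: [[-0.094, -0.004, -0.996], [0.996, 0.002, -0.094], [0.002, -1.0, 0.003]]
force: [0.8, 0.5, -0.5]
opening: 0.641
```

```bash
python3 - <<'E'
from rig import *
from h import *
s=read_state();c=capture("wrist");c=wristpose(c,s);w=cloud(c)
cv2.imwrite("pics/w4.png",c["image"])
p=s["position"]
hd=rect(w,p[0]+.023,p[1]+.002,p[2]+.008,p[2]+.03,.1);print("held D",hd)
for n,cc in(("wrist",c),("scene",capture("scene")),("side",capture("side"))):
    q=cloud(cc).reshape(-1,3)*1000;u=np.array([np.cos(np.radians(5.4)),np.sin(np.radians(5.4))]);v=np.array([-u[1],u[0]])
    l=q[:,:2]-[445.3,-48.4];al=l@u;no=l@v
    k=(q[:,2]>26)&(q[:,2]<42)&(abs(al)<75)&(abs(no)<85)
    h,e=np.histogram(no[k],np.arange(-85,86,2));print(n,[(int(a),int(b)) for a,b in zip(e,h) if b>8])
    for sg in(1,-1):
        kk=k&(no*sg>0)
        if kk.sum()>20:print(sg,"al",np.round(np.percentile(al[kk],[.5,99.5]),1),"z",np.round(np.percentile(q[kk,2],[50,95]),1))
tool(s,422,-50.6,60,95.4)
E
```

```text
held D (array([424. , -49.4,  76.3,  70.9, -85.1]), 13041)
wrist [(-73, 189), (-71, 381), (-21, 45), (-19, 112), (-17, 43), (17, 134), (19, 70), (69, 314), (71, 210), (73, 27)]
1 al [-55.   22.6] z [35.1 36.7]
-1 al [-54.7  26.2] z [35.1 36.6]
scene [(-75, 10), (-73, 111), (-71, 55), (-21, 63), (-19, 93), (-17, 17), (15, 12), (17, 110), (19, 54), (21, 9), (69, 45), (71, 94), (73, 30)]
1 al [-57.3  53.1] z [32.5 36.7]
-1 al [-56.3  53.4] z [32.4 36.9]
side [(-75, 10), (-73, 20), (-71, 33), (-69, 37), (-67, 18), (-65, 12), (-21, 13), (-19, 33), (-17, 45), (-15, 24), (-13, 12), (15, 10), (17, 17), (19, 42), (21, 45), (23, 14), (69, 19), (71, 21), (73, 52), (75, 30), (77, 13)]
1 al [-53.2  56.3] z [31.3 36.7]
-1 al [-52.2  57.4] z [31.4 37. ]
yaw now 95.41 pos [420.6 -49.5 145.1] F [ 0.8  0.5 -0.5] open 55.8 t 18.7333
turn 0.01 shift first (now axes) [-1.4 85.  -1.5] | after turn: dx dy dz [-1.2 85.1 -1.3]
```

View pics/w4.png

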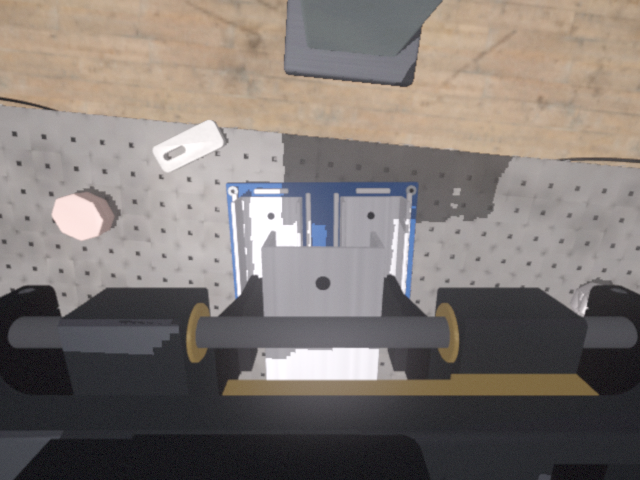

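send_rows --moves "40 -1.2 20 -1.3 0; 40 0 35 0 0; 40 0 25 0 0; 40 0 10 0 0; 40 0 3 0 0; 40 0 0 0 0; 40 0 0 0 0; 40 0 0 0 0"

```text
time_s: 19.55
position: [0.4242, -0.0515, 0.054]
tcp_rot: [[-0.095, 0.002, -0.995], [0.995, -0.001, -0.095], [-0.001, -1.0, -0.002]]
force: [0.0, 0.4, -0.1]
opening: 0.645
```

```bash
python3 - <<'E'
from rig import *
from h import *
s=read_state();c=capture("wrist");c=wristpose(c,s)
cv2.imwrite("pics/w5.png",c["image"][100:480])
tool(s,422,-50.6,20,95.4)
E
```

```text
yaw now 95.45 pos [424.2 -51.5  54. ] F [ 0.   0.4 -0.1] open 56.1 t 19.55
turn 0.05 shift first (now axes) [ 1.2 34.   2.1] | after turn: dx dy dz [ 1.1 34.   2.1]
```

View pics/w5.png

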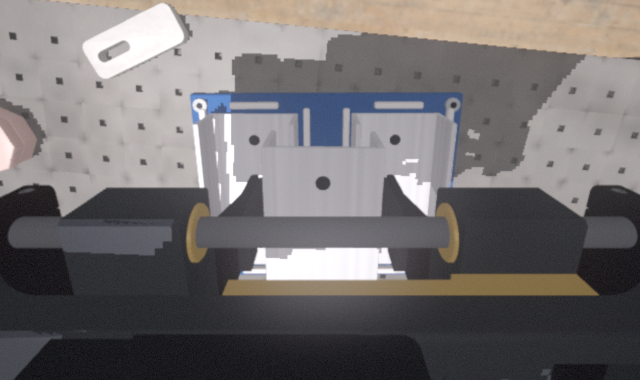

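send_rows --moves "40 1 0 1.7 0; 40 0 5 0 0; 40 0 6 0 0; 40 0 6 0 0; 40 0 6 0 0; 40 0 4 0 0; 40 0 3 0 0; 40 0 2 0 0; 40 0 1 0 0; 40 0 0 0 0; 40 0 0 0 0; 40 0 0 0 0"

```text
time_s: 20.6
position: [0.4218, -0.0509, 0.0202]
tcp_rot: [[-0.094, 0.0, -0.996], [0.996, -0.0, -0.094], [-0.0, -1.0, -0.0]]
force: [0.3, -0.3, -0.8]
opening: 0.642
```

```bash
python3 - <<'E'
from rig import *
from h import *
s=read_state();c=capture("wrist");d=wristpose(c,s);w=cloud(d)
p=s["position"];tool(s,422,-50.6,19,95.4)
q=w.reshape(-1,3)*1000;k=(abs(q[:,0]-400)<10)&(abs(q[:,1]+52.5)<15);print("web top z",np.nanpercentile(q[k,2],[10,50,90]))
E
```

```text
yaw now 95.41 pos [421.8 -50.9  20.2] F [ 0.3 -0.3 -0.8] open 55.8 t 20.6
turn 0.01 shift first (now axes) [ 0.3  1.2 -0.2] | after turn: dx dy dz [ 0.3  1.2 -0.2]
web top z [ 39.15403945 129.32551686 140.69459994]
```

send_rows --moves "40 0 0.7 0 0; 40 0 0.5 0 0; 40 0 0 0 0; 40 0 0 0 0; 66 0 0 0 0; 66 0 0 0 0; 66 0 0 0 0; 66 0 0 0 0; 66 0 -3 0 0; 66 0 -10 0 0; 66 0 -20 0 0; 66 0 -35 0 0; 66 0 -40 0 0; 66 0 -40 0 0; 66 0 -30 -25 0; 66 0 0 -25 0; 66 0 0 0 0; 66 0 0 0 0"

```text
time_s: 22.15
position: [0.4722, -0.0461, 0.1975]
tcp_rot: [[-0.095, 0.001, -0.995], [0.995, -0.001, -0.095], [-0.001, -1.0, -0.001]]
force: [-0.9, -0.4, -0.9]
opening: 0.758
```

```bash
python3 - <<'E'
from rig import *
from h import *
s=read_state();c=capture("wrist");d=wristpose(c,s);cv2.imwrite("pics/w6.png",c["image"])
tool(s,422,-50.6,19,95.4)
u=np.array([np.cos(np.radians(5.4)),np.sin(np.radians(5.4))]);v=np.array([-u[1],u[0]])
q=cloud(d).reshape(-1,3)*1000;l=q[:,:2]-[445.3,-48.4];al=l@u;no=l@v
for nm,k,zr in(("D",abs(no)<32,(36.8,46)),("A",(no>40)&(no<85),(27,42)),("B",(no<-40)&(no>-85),(27,42))):
    k=k&(q[:,2]>zr[0])&(q[:,2]<zr[1])&(abs(al)<75);print(nm,k.sum(),"al",np.round(np.percentile(al[k],[.5,99.5]),1),"no",np.round(np.percentile(no[k],[1,99]),1),"z",np.round(np.percentile(q[k,2],[5,50,95]),1))
k=(abs(no)<24)&(abs(al)<52)&(q[:,2]>30)&(q[:,2]<50);P=np.c_[al[k],no[k],np.ones(k.sum())];print("web plane",np.linalg.lstsq(P,q[k,2],rcond=None)[0])
cs=capture("scene");w=cloud(cs)
for t in("iris_post","detector_post","white_box","lens_mount"):
    for e in masks_of(cs,t)[:1]:
        p=w[e["region"]];p=p[p[:,2]>.004];print(t,round(e["p"],2),np.round(np.percentile(p,3,0),3),np.round(np.percentile(p,97,0),3))
for t,cx,cy in(("pink",.424,-.262),("wb",.468,.222)):
    print(t,rect(w,cx,cy,.010,.025,.035),rect(dict(np.load("scene0.npz")) and cloud(dict(np.load("scene0.npz"))),cx,cy,.010,.025,.035))
E
```

```text
yaw now 95.46 pos [472.2 -46.1 197.5] F [-0.9 -0.4 -0.9] open 66.0 t 22.15
turn 0.06 shift first (now axes) [  0.4 178.4  50.6] | after turn: dx dy dz [  0.2 178.5  50.4]
D 6694 al [-54.9  53.9] no [-27.6  27.1] z [37.6 38.7 39.9]
A 550 al [-55.   53.8] no [70.1 73.4] z [28.3 35.2 36.7]
B 547 al [-54.   53.9] no [-72.9 -69.5] z [28.1 35.1 36.7]
web plane [7.29973777e-04 6.43109700e-04 3.87148648e+01]
iris_post 0.68 [0.559 0.145 0.006] [0.592 0.198 0.126]
detector_post 0.93 [ 0.545 -0.214  0.006] [ 0.606 -0.182  0.122]
white_box 0.49 [0.449 0.204 0.005] [0.484 0.241 0.022]
lens_mount 0.93 [ 0.585 -0.34   0.007] [ 0.639 -0.252  0.036]
pink (array([ 425.2, -262.6,   42.8,   40.2,   25.1]), 363) (array([ 420.6, -265.9,   55.8,   39.7,   34.9]), 348)
wb (array([467.3, 225. ,  45.1,  39.9,  63.3]), 179) (array([467. , 224.2,  44.2,  38.8,  89.2]), 178)
```

View pics/w6.png

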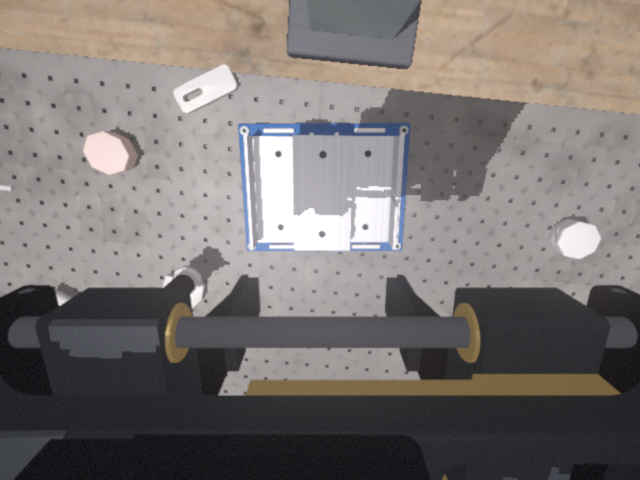

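```bash
python3 -c "
from rig import *
print(hand_in())"
```

```text
the job is handed in; nothing more can be done
None
```

The light baffle is assembled and handed in after about 22 s of robot time. Both open-up sections lie in their lanes, and the open-down section was set over them last.

**Last checks, from the wrist camera:**
- **Open-down section:** The top of its web measured 38.7 mm, against 38 mm when fully down. The depth readings ran about 0.5 mm high on the plate, so I take it as seated. It is level, and centred over the gap to within about 0.3 mm.
- **Ends:** All three sections are level with each other to within about 1 mm.
- **Open-up sections:** The flange tops measured about 35 mm, which is right for sections lying flat on the plate.
- **Bystanders:** The iris post, detector post, white box and lens mount measured within about 3 mm of their starting positions, in line with the camera accuracy.

**Checks that were weaker or disagreed:**
- **Pink box:** Its before-and-after scene-camera fits differed by several millimetres. The section lying beside it at the start spoiled the first fit. The final fit is within 2 mm of the wrist camera's readings from before I gripped that section.
- **Fork:** I checked it only by eye in the last picture; no move went near it.

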